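# Pack the bead presses into their tray

## Task

Pack up this bench's set of bead presses: take the four brass-footed presses with pale wooden handles and stand each one upright in the tray, fully down in the recess cut for its own foot (round, small square, broad square, oblong). The press with the dark red handle and the stamp with the black graphite foot belong to the neighbour: leave them standing where they are.

Things in the scene. Friction and masses are not known exactly. Their poses are not given: they have to be found in the camera images.
- press_round_grip (a point): bead press with a pale wooden handle and a round brass foot 46 mm in diameter, loose, about 0.35 kg, standing upright on the pale grey board (board top 6 mm above the table); foot 24 mm high, above it a short 7 mm neck and a round upright handle 24 mm thick from 31 to 103 mm above the underside. The point is on the handle's axis, 68 mm above the underside (36 mm below the top); z axis up the handle.
- press_square_grip (a point): bead press with a pale wooden handle and a small square brass foot 38 x 38 mm (x and y axes along its sides), loose, about 0.35 kg, standing upright on the pale grey board (board top 6 mm above the table); foot 24 mm high, above it a short 7 mm neck and a round upright handle 24 mm thick from 31 to 103 mm above the underside. The point is on the handle's axis, 68 mm above the underside (36 mm below the top); z axis up the handle.
- press_broad_grip (a point): bead press with a pale wooden handle and a broad square brass foot 58 x 58 mm (x and y axes along its sides), loose, about 0.55 kg, standing upright on the pale grey board (board top 6 mm above the table); foot 24 mm high, above it a short 7 mm neck and a round upright handle 24 mm thick from 31 to 103 mm above the underside. The point is on the handle's axis, 68 mm above the underside (36 mm below the top); z axis up the handle.
- press_oblong_grip (a point): bead press with a pale wooden handle and an oblong brass foot 66 mm long (x axis) and 26 mm wide (y axis), loose, about 0.35 kg, standing upright on the pale grey board (board top 6 mm above the table); foot 24 mm high, above it a short 7 mm neck and a round upright handle 24 mm thick from 31 to 103 mm above the underside. The point is on the handle's axis, 68 mm above the underside (36 mm below the top); z axis up the handle.
- recess_round_floor (a point): the recess for the press with the round foot, in the dark-framed wooden tray: round, 62 mm in diameter, 10 mm deep, floor lined dark green, cut in a pale wooden block 98 mm square; the four blocks lie two by two in the fixed tray, whose rim is 26 mm above the table. The point is the centre of the recess floor, 14 mm above the table; z axis up.
- recess_square_floor (a point): the recess for the press with the small square foot, in the dark-framed wooden tray: the smaller square, 54 x 54 mm (x and y axes along its sides), 10 mm deep, floor lined dark green, cut in a pale wooden block 98 mm square; the four blocks lie two by two in the fixed tray, whose rim is 26 mm above the table. The point is the centre of the recess floor, 14 mm above the table; z axis up.
- recess_broad_floor (a point): the recess for the press with the broad square foot, in the dark-framed wooden tray: the larger square, 74 x 74 mm (x and y axes along its sides), 10 mm deep, floor lined dark green, cut in a pale wooden block 98 mm square; the four blocks lie two by two in the fixed tray, whose rim is 26 mm above the table. The point is the centre of the recess floor, 14 mm above the table; z axis up.
- recess_oblong_floor (a point): the recess for the press with the oblong foot, in the dark-framed wooden tray: oblong, 82 mm (x axis) by 42 mm (y axis), 10 mm deep, floor lined dark green, cut in a pale wooden block 98 mm square; the four blocks lie two by two in the fixed tray, whose rim is 26 mm above the table. The point is the centre of the recess floor, 14 mm above the table; z axis up.
- press_red_grip (a point): the neighbour's press: brass foot 38 x 38 mm but a dark red handle, loose, standing on the board among the others, to be left alone; foot 24 mm high, above it a short 7 mm neck and a round upright handle 24 mm thick from 31 to 103 mm above the underside. The point is on the handle's axis, 68 mm above the underside (36 mm below the top); z axis up the handle.
- stamp_graphite_grip (a point): the neighbour's stamp: pale wooden handle but a black graphite foot, round, 46 mm in diameter, loose, standing on the board among the others, to be left alone; foot 24 mm high, above it a short 7 mm neck and a round upright handle 24 mm thick from 31 to 103 mm above the underside. The point is on the handle's axis, 68 mm above the underside (36 mm below the top); z axis up the handle.

How it is judged (in metres and radians):
At the end, for the whole second after the job is handed in: Each pale-handled brass press stands in its own recess: axis within 13 mm of the recess centre, underside within 4 mm of the floor, within 0.08 rad of upright, released and at rest; the red-handled press and the graphite stamp are within 20 mm of their starts (horizontal distance between press_round_grip and recess_round_floor below 0.013 m and z of press_round_grip in the frame of recess_round_floor below 0.072 m and angle between each of press_round_grip, press_square_grip, press_broad_grip, press_oblong_grip's own z axis and vertical below 0.08 rad and linear speed of each of press_round, press_square, press_broad, press_oblong below 0.02 m/s and horizontal distance between press_square_grip and recess_square_floor below 0.013 m and z of press_square_grip in the frame of recess_square_floor below 0.072 m and horizontal distance between press_broad_grip and recess_broad_floor below 0.013 m and z of press_broad_grip in the frame of recess_broad_floor below 0.072 m and horizontal distance between press_oblong_grip and recess_oblong_floor below 0.013 m and z of press_oblong_grip in the frame of recess_oblong_floor below 0.072 m and distance of each of press_red_grip, stamp_graphite_grip from where it was at the start of the episode below 0.02 m); the robot touches nothing.
It fails at once if the neighbour's red-handled press or graphite stamp is shifted by more than 20 mm or knocked over (distance of any of press_red_grip, stamp_graphite_grip from where it was at the start of the episode above 0.02 m).
It also fails if it takes over 106 s, if anything falls off the work surface, if the arm or the gripper's body presses on something with over 40 N, if the wrist force passes 120 N, or if a joint passes its speed limit or range.

## Robot

A 6-joint arm with a two-finger parallel gripper is mounted at the origin on the work surface. World frame = base frame: x ahead of the robot, y to its left, z up, the work surface at z = 0. Lengths are in m, angles in degrees, forces in N, time in s.
With the tool pointing down it reaches from about 0.3 to 0.875 m from the base axis. Payload 6.4 kg.
Tool frame: the origin (TCP) lies midway between the tips of the shut fingers; the grasp point (between the pads) lies 19 mm behind it (env.grasp_offset is the z of the grasp point in the tool frame, in m); z points along the fingers, y is the line along which they close (so a half turn about z gives the same grasp; the last joint's range is limited). The gripper opens to 88 mm and grips with 3 to 60 N. Pads are 18 mm wide; open, the fingers measure 123 mm over their backs; the gripper's body (75 mm by 187 mm) begins 45 mm behind the grasp point.
Start: joints at [-86.305, 10.359, 92.074, -0, 77.567, -11.82], TCP at [0.154, -0.554, 0.239] pointing down, gripper open.
Joint ranges: [-171.53, 171.53], [-51.25, 118.39], [17.06, 147.69], [-65.23, 245.23], [0, 150.52], [-178.68, 178.68]. Speed limits (degrees/s): [147.25, 147.25, 172.46, 180, 180, 180].

## Interface

Orientations are given as a 3x3 rotation matrix whose columns are the frame's x, y, z axes.
In Python, from plant import env gives the robot as it stands. The module is installed in compiled form; this text tells all that it offers.
- The arm moves only by the tool carry_out, never from a script. Its argument "increments" is a list that holds one entry, the list of rows, each a list of 6 numbers: the shift along the tool's x, y, z scaled (see below), then the turn, a rotation vector about the tool's x, y, z scaled (see below). A call has 1 to 12 rows; each row is the pose to reach, as a shift and turn from the pose commanded when the call began, along the tool's axes at that moment; what a row does not reach only later rows make up. The controller multiplies each number of a shift by 0.6 m and each number of a turn by 90 degrees. A row lasts 1/8 s, in which the tool goes at most 62.5 mm and 10.7 degrees, less where a joint would pass 70% of its speed; a pose out of reach is approached as far as the arm can. A call with a number of a shift or a turn outside -1 to 1 is refused whole. A call with a gripper value outside its range is refused whole. "jaw" is the gripper command: -1 is fully open, 1 is shut, values between are in proportion, set as the call begins (left out, the last holds). The fingers move at their own pace and stop on an object; "newtons" is the grip in N (left out, the last holds). Time passes only in rows, so rows that repeat a pose let the fingers close. It gives the time, the measured TCP pose, the force, the opening and the grip force at its end, in the units of the state.
- env.read_state(): the state, without advancing time (a new reading comes with each control period).
- env.capture(name): name is "side" or "top"; returns the picture (400x640x3 uint8, red, green, blue); there is no depth.
- env.camera_model(name): a dict with "mtx" (3x3 intrinsics, pixels), "distortion" ([k1, k2, p1, p2, k3] as OpenCV has them; the pictures are not rectified), "pose" (4x4, takes a point from camera to world coordinates). Camera axes: x right, y up, looking along -z (the intrinsics and any distortion apply to the point x, -y, -z); pixel columns grow to the right and rows downward; lengths in m; the calibration is good to about 2 mm. A picture is of the moment at which its call begins. camera_model takes no time and is no camera call.
- env.job_done(): hands the job in; it is judged then, once.
The state is a dict: "clock": time; "q": joint angles; "dq": joint speeds; "tau": joint torques, N m; "tcp_pos": TCP position; "tcp_rot": TCP orientation; "force": force on the tool from outside, world axes, zero at the start; "torque": the same for the moment, N m; "width": finger opening in m; "finger_force": force on a finger pad.
Only numpy, scipy, OpenCV 4.12 (cv2) and the standard library are available. Lean on these libraries where they do the work, as an engineer would, in place of code of your own. Each camera call takes 0.05 s, during which the arm holds its last target. There are 200 camera calls.

## Working session

There is one attempt and no reset: what is moved stays moved. The work goes in short steps, Python scripts to look and compute and a tool call to move; the robot and the scene stay as the last step left them, time stands still between calls to the robot, and variables do not carry over. Pictures are saved under pics/ and viewed, at most 14 in all, crops included, and the job is handed in when it is done.

Besides the shell and the picture viewer there is one more tool, called after ">>>" as name([rows], argument=value, ...), one row to a line, values as JSON. carry_out: Moves the arm, as the interface text tells. Shifts and turns lie within -1 to 1; 1 stands for 0.6 m of shift or 90 degrees of turn. Its arguments: {"type":"object","properties":{"increments":{"type":"array","items":{"type":"array","items":{"type":"array","items":{"type":"number","minimum":-1,"maximum":1}}}},"jaw":{"type":"number"},"newtons":{"type":"number"}},"required":["increments"]}

```bash
mkdir -p pics; python3 - <<'E'
from plant import env
import cv2,numpy as np
np.set_printoptions(precision=4,suppress=True)
for n in("top","side"):
    im=env.capture(n); cv2.imwrite(f"pics/{n}0.png",im[:,:,::-1])
    m=env.camera_model(n); print(n,m)
print(env.read_state(), env.grasp_offset)
E
```

```text
top {'mtx': array([[517.0598,   0.    , 318.0659],
       [  0.    , 517.0598, 205.373 ],
       [  0.    ,   0.    ,   1.    ]]), 'distortion': array([-0.0467,  0.    ,  0.    ,  0.    ,  0.    ]), 'pose': array([[ 0.0247,  0.9892, -0.1445,  0.3822],
       [-0.9997,  0.0244, -0.0037, -0.0081],
       [-0.0001,  0.1445,  0.9895,  1.2173],
       [ 0.    ,  0.    ,  0.    ,  1.    ]])}
side {'mtx': array([[458.6481,   0.    , 314.6641],
       [  0.    , 458.6481, 192.8029],
       [  0.    ,   0.    ,   1.    ]]), 'distortion': array([0.0175, 0.    , 0.    , 0.    , 0.    ]), 'pose': array([[ 0.9788,  0.141 , -0.1489,  0.3881],
       [-0.205 ,  0.6739, -0.7098, -0.7267],
       [ 0.0003,  0.7253,  0.6885,  0.7955],
       [ 0.    ,  0.    ,  0.    ,  1.    ]])}
{'clock': 0.1, 'q': array([-86.3051,  10.3966,  92.1261,  -0.0004,  77.5677, -11.8203]), 'dq': array([ 0.0316, -0.0777, -0.2631,  0.1399,  0.0396,  0.0174]), 'tau': array([  0.0002, -43.482 , -34.2695,   0.0704,   0.034 ,  -0.    ]), 'tcp_pos': array([ 0.1538, -0.5535,  0.2379]), 'tcp_rot': array([[ 0.9636,  0.2675, -0.0001],
       [ 0.2675, -0.9636,  0.0016],
       [ 0.0003, -0.0015, -1.    ]]), 'force': array([ 0.3085, -0.2357, -0.3633]), 'torque': array([0.0031, 0.0183, 0.0744]), 'finger_force': 0.0, 'width': 0.08833451173380294} -0.0187
```

View pics/top0.png

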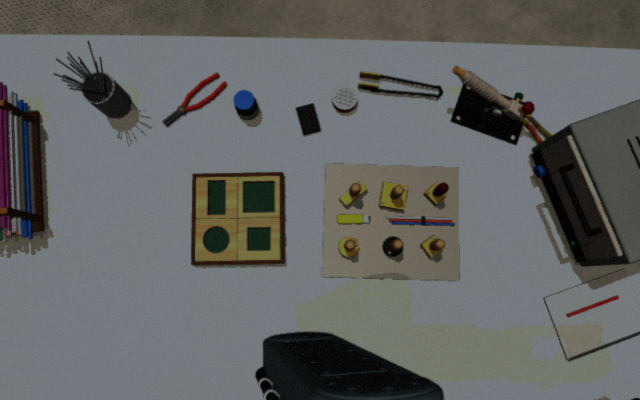

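View pics/side0.png

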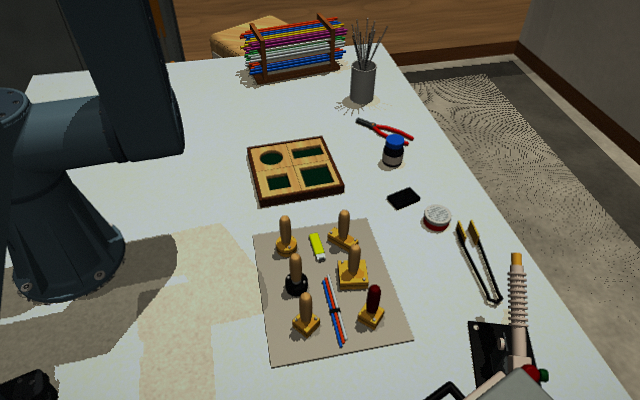

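The top view shows the board. Top row, left to right: oblong (352,193), broad (396,194), red (438,191). Bottom row: round (348,245), graphite (393,245), small square (433,244). In the tray the recesses are oblong (216,197), broad (258,197), round (215,239) and square (258,238). Next I'll enlarge crops of both.

```bash
python3 - <<'E'
import cv2
a=cv2.imread("pics/top0.png"); s=cv2.imread("pics/side0.png")
def crop(im,x0,y0,w,h,k,f):
    c=cv2.resize(im[y0:y0+h,x0:x0+w],None,fx=k,fy=k,interpolation=cv2.INTER_CUBIC)
    c=cv2.convertScaleAbs(c,alpha=1.5,beta=20)
    for i in range(0,w,10): cv2.putText(c,str(x0+i),(i*k,8),0,.3,(0,0,255)) if i%20==0 else 0; cv2.line(c,(i*k,10),(i*k,15),(0,0,255))
    for i in range(0,h,10): cv2.putText(c,str(y0+i),(0,i*k+4),0,.3,(0,0,255)); 
    cv2.imwrite(f,c)
crop(a,325,170,135,100,5,"pics/c1.png"); crop(a,185,165,110,105,5,"pics/c2.png"); crop(s,250,200,150,150,4,"pics/c3.png")
E
```

```text
(no output)
```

View pics/c1.png

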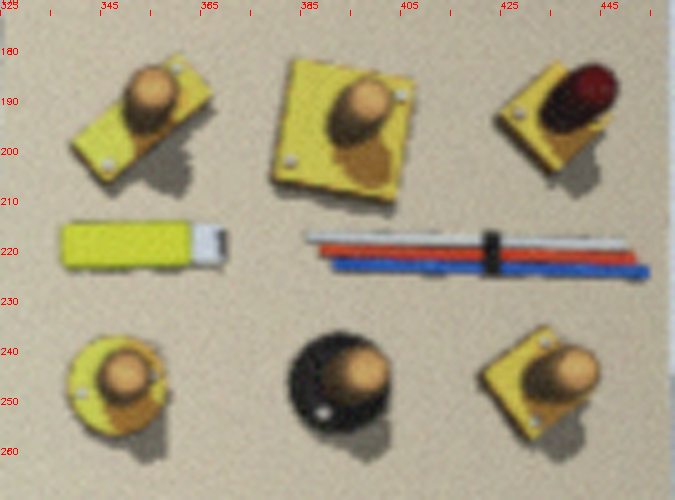

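View pics/c2.png

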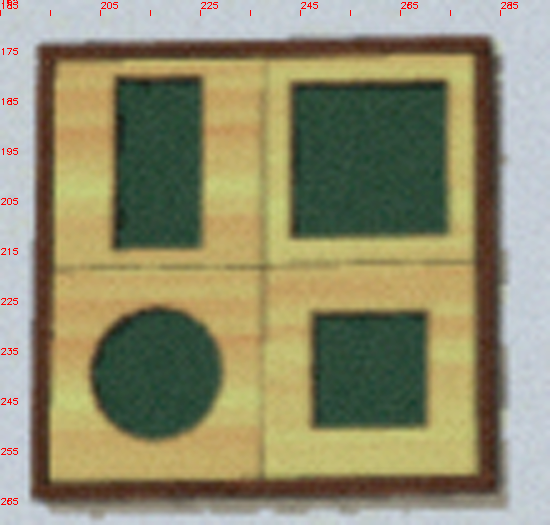

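View pics/c3.png

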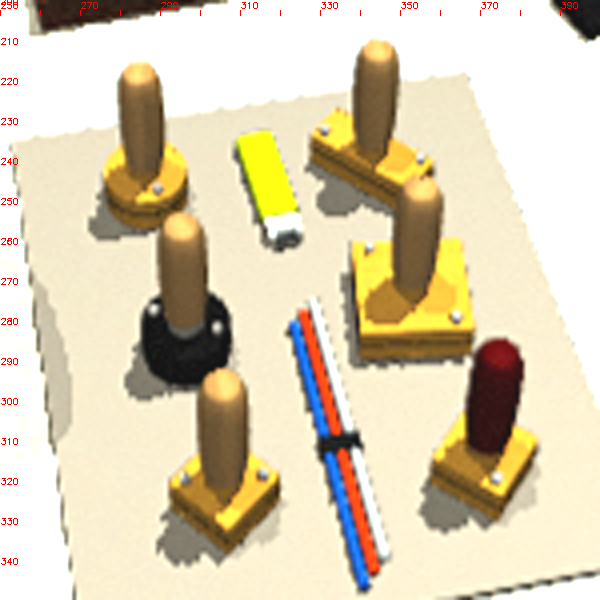

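Readings from the crops: the screw pairs and foot corners give the foot centres, with the foot tops at z = 0.030. The recess outlines lie at z = 0.024. I'll compute positions and yaws, and check them against the known sizes and the side view.

```bash
cat > h.py <<'E'
from plant import env
import cv2,numpy as np
np.set_printoptions(precision=4,suppress=True)
def ray(n,px):
    m=env.camera_model(n); u=cv2.undistortPoints(np.float64(px).reshape(-1,1,2),m["mtx"],m["distortion"]).reshape(-1,2)
    d=np.c_[u[:,0],-u[:,1],-np.ones(len(u))]@m["pose"][:3,:3].T
    return m["pose"][:3,3],d
def plane(n,px,z):
    o,d=ray(n,px); return o+d*((z-o[2])/d[:,2])[:,None]
def move_to(p,Rt):  # numbers for a move from the present pose
    from scipy.spatial.transform import Rotation as R
    s=env.read_state(); T=s["tcp_rot"]
    return T.T@(np.array(p)-s["tcp_pos"])/.6, R.from_matrix(T.T@Rt).as_rotvec(degrees=True)/90
E
python3 - <<'E'
from h import *
C1=lambda p:np.array([325,170])+np.array(p)/5-0.4
C2=lambda p:np.array([185,165])+np.array(p)/5-0.4
C3=lambda p:np.array([250,200])+np.array(p)/4-0.4
def ang(a,b): d=b-a; return np.degrees(np.arctan2(d[1],d[0])),np.hypot(*d[:2])
# foot top corners TL/top, next cw...
cor={"oblong":[(178,53),(213,97),(107,178),(70,140)],"broad":[(293,58),(413,80),(393,200),(275,178)],"square":[(545,325),(600,370),(532,438),(480,377)]}
scr={"oblong":[(176,66),(108,163)],"broad":[(401,94),(291,161)],"square":[(545,342),(534,422)],"round":[(82,393),(153,375)],"graphite":[(340,380)]}
tops={"oblong":(155,85),"broad":(371,97),"square":(579,366),"round":(127,371),"graphite":(368,368)}
sidetop={"oblong":(377,48),"broad":(423,186),"square":(222,378),"round":(139,70),"graphite":(182,221)}
side={"oblong":[(322,130),(420,158)],"broad":[(369,248),(457,316)],"square":[(185,478),(262,475)]}
for k in scr:
    print(k,"screwmid",plane("top",C1(scr[k]),.030).mean(0)[:2],"handletop",plane("top",C1([tops[k]]),.106)[0,:2],"side top",plane("side",C3([sidetop[k]]),.106)[0,:2],
     "sidescr",plane("side",C3(side[k]),.03).mean(0)[:2] if k in side else "")
    if k in cor:
        P=plane("top",C1(cor[k]),.03); print("  cornermid",P.mean(0)[:2],"edges",[np.round(ang(P[i],P[(i+1)%4]),3) for i in range(4)])
rec={"oblong":[(114,76),(203,76),(202,247),(112,248)],"broad":[(291,81),(448,80),(448,236),(291,238)],"square":[(312,311),(428,311),(427,428),(312,428)],"round":[(91,372),(156.5,307),(222,372),(156.5,438)],
"tray":[(40,46),(491,38),(498,496),(33,498)]}
for k in rec:
    P=plane("top",C2(rec[k]),.026 if k=="tray" else .024); print(k,P.mean(0)[:2],[np.round(ang(P[i],P[(i+1)%4]),3) for i in range(4)])
# side view tray outer
E
```

```text
oblong screwmid [ 0.588  -0.0844] handletop [ 0.588 -0.085] side top [ 0.5853 -0.0843] sidescr [ 0.5851 -0.0841]
  cornermid [ 0.5868 -0.0844] edges [array([-140.987,    0.026]), array([128.915,   0.063]), array([45.12 ,  0.025]), array([-49.51 ,   0.065])]
broad screwmid [ 0.5842 -0.1796] handletop [ 0.585  -0.1795] side top [ 0.5838 -0.1794] sidescr [ 0.5829 -0.1792]
  cornermid [ 0.5835 -0.1784] edges [array([-99.136,   0.057]), array([170.679,   0.058]), array([80.727,  0.056]), array([-8.015,  0.058])]
square screwmid [ 0.4677 -0.2692] handletop [ 0.4695 -0.2696] side top [ 0.4672 -0.2673] sidescr [ 0.4663 -0.2702]
  cornermid [ 0.4698 -0.2691] edges [array([-128.576,    0.032]), array([135.291,   0.045]), array([41.026,  0.036]), array([-50.693,   0.039])]
round screwmid [ 0.4622 -0.075 ] handletop [ 0.4627 -0.0747] side top [ 0.4609 -0.0744] sidescr 
graphite screwmid [ 0.4665 -0.1772] handletop [ 0.4665 -0.1785] side top [ 0.4653 -0.1767] sidescr 
oblong [0.5707 0.2354] [array([-88.639,   0.042]), array([-177.41 ,    0.081]), array([92.072,  0.042]), array([2.553, 0.082])]
broad [0.5745 0.1362] [array([-88.245,   0.074]), array([-177.874,    0.074]), array([92.158,  0.073]), array([2.635, 0.074])]
square [0.4758 0.132 ] [array([-88.559,   0.054]), array([-178.337,    0.054]), array([91.469,  0.053]), array([2.507, 0.054])]
round [0.4719 0.2308] [array([-42.955,   0.042]), array([-132.612,    0.043]), array([137.315,   0.043]), array([47.185,  0.044])]
tray [0.5221 0.1824] [array([-87.604,   0.213]), array([-177.17 ,    0.214]), array([91.755,  0.214]), array([2.521, 0.212])]
```

Sizes, side view and handle tops all agree within about 2 mm, and the tray is turned about 2.3°. The order will be broad, oblong, square, round, with the closing line chosen so the gripper body stays clear of neighbouring handles.

```bash
cat >> h.py <<'E'
def go(*wps):  # (x,y,z,toolY heading deg)
    for x,y,z,a in wps:
        a=np.radians(a); c,s=np.cos(a),np.sin(a)
        R=np.array([[-s,c,0],[c,s,0],[0,0,-1.]])
        d,r=move_to((x,y,z),R); print(np.round(d,4).tolist(),np.round(r,4).tolist())
E
python3 -c "
from h import *
go((.5837,-.179,.20,-56),(.5837,-.179,.13,-56))"
```

```text
[0.8574, -0.4097, 0.0641] [-0.0009, -0.0004, -0.2054]
[0.8573, -0.4096, 0.1808] [-0.0009, -0.0004, -0.2054]
```

>>> carry_out([
  [[0.857,-0.41,0.064,-0.001,0,-0.205],[0.857,-0.41,0.064,-0.001,0,-0.205],[0.857,-0.41,0.064,-0.001,0,-0.205],[0.857,-0.41,0.064,-0.001,0,-0.205],[0.857,-0.41,0.064,-0.001,0,-0.205],[0.857,-0.41,0.064,-0.001,0,-0.205],[0.857,-0.41,0.064,-0.001,0,-0.205],[0.857,-0.41,0.064,-0.001,0,-0.205],[0.857,-0.41,0.064,-0.001,0,-0.205],[0.857,-0.41,0.064,-0.001,0,-0.205],[0.857,-0.41,0.064,-0.001,0,-0.205],[0.857,-0.41,0.064,-0.001,0,-0.205]],
], jaw=-0.3, newtons=25)

```text
clock: 1.6
tcp_pos: [0.5825, -0.1806, 0.2002]
tcp_rot: [[0.83, 0.557, -0.0], [0.557, -0.83, -0.002], [-0.001, 0.001, -1.0]]
force: [-0.8, -0.4, 0.8]
width: 0.0573
finger_force: 0.0
```

```bash
python3 -c "
from h import *
s=env.read_state();print(s['clock'],s['tcp_pos'],s['width'])
go((.5837,-.179,.13,-56),(.5837,-.179,.058,-56))"
```

```text
1.6 [ 0.5825 -0.1806  0.2002] 0.05725829220240871
[0.0032, -0.0013, 0.117] [0.0008, 0.0006, -0.0013]
[0.0033, -0.0014, 0.237] [0.0008, 0.0006, -0.0013]
```

>>> carry_out([
  [[0.002,-0.001,0.1,0,0,0],[0.002,-0.001,0.17,0,0,0],[0.002,-0.001,0.237,0,0,0],[0.002,-0.001,0.237,0,0,0],[0.002,-0.001,0.237,0,0,0],[0.002,-0.001,0.237,0,0,0]],
])

```text
clock: 2.35
tcp_pos: [0.5856, -0.1797, 0.0607]
tcp_rot: [[0.83, 0.558, 0.004], [0.558, -0.83, -0.003], [0.002, 0.005, -1.0]]
force: [1.1, 0.0, -0.4]
width: 0.057
finger_force: 0.0
```

>>> carry_out([
  [[0,0,0,0,0,0],[0,0,0,0,0,0],[0,0,0,0,0,0],[0,0,0,0,0,0],[0,0,0,0,0,0],[0,0,0,0,0,0]],
], jaw=1, newtons=25)

```text
clock: 3.1
tcp_pos: [0.5845, -0.1787, 0.0583]
tcp_rot: [[0.829, 0.559, 0.001], [0.559, -0.829, -0.002], [0.0, 0.002, -1.0]]
force: [1.7, -1.5, 0.5]
width: 0.0231
finger_force: 25.0
```

```bash
python3 -c "
from h import *
s=env.read_state();print(s['clock'],s['tcp_pos'],s['width'],s['finger_force'])
go((.5745,.136,.21,-45),(.5745,.136,.068,-45))"
```

```text
3.1 [ 0.5845 -0.1787  0.0583] 0.0230724100767772 24.999882420524955
[0.2792, -0.4439, -0.2539] [0.0014, 0.0001, -0.1226]
[0.2792, -0.4444, -0.0172] [0.0014, 0.0001, -0.1226]
```

>>> carry_out([
  [[0,0,-0.09,0,0,0],[0,0,-0.18,0,0,0],[0,0,-0.25,0,0,0],[0.04,-0.07,-0.25,0,0,0],[0.09,-0.15,-0.25,0,0,-0.06],[0.14,-0.23,-0.25,0,0,-0.12],[0.19,-0.3,-0.25,0.001,0,-0.123],[0.24,-0.37,-0.25,0.001,0,-0.123],[0.279,-0.444,-0.25,0.001,0,-0.123],[0.279,-0.444,-0.25,0.001,0,-0.123],[0.279,-0.444,-0.25,0.001,0,-0.123],[0.279,-0.444,-0.25,0.001,0,-0.123]],
])

```text
clock: 4.6
tcp_pos: [0.574, 0.1351, 0.2071]
tcp_rot: [[0.708, 0.707, -0.001], [0.707, -0.708, -0.0], [-0.001, -0.001, -1.0]]
force: [0.4, -0.8, -4.1]
width: 0.0237
finger_force: 25.0
```

```bash
python3 -c "
from h import *
s=env.read_state();print(s['clock'],s['tcp_pos'],s['width'],s['finger_force'],s['force'])
go((.5745,.136,.09,-45),(.5745,.136,.067,-45))
cv2.imwrite('pics/s1.png',cv2.resize(env.capture('side')[80:280,180:430,::-1],None,fx=3,fy=3))"
```

```text
4.6 [0.574  0.1351 0.2071] 0.023672316112618785 24.999094270169735 [ 0.4174 -0.7664 -4.1491]
[0.002, -0.0003, 0.1952] [-0.0005, 0.0009, -0.0005]
[0.0021, -0.0003, 0.2336] [-0.0005, 0.0009, -0.0005]
```

View pics/s1.png

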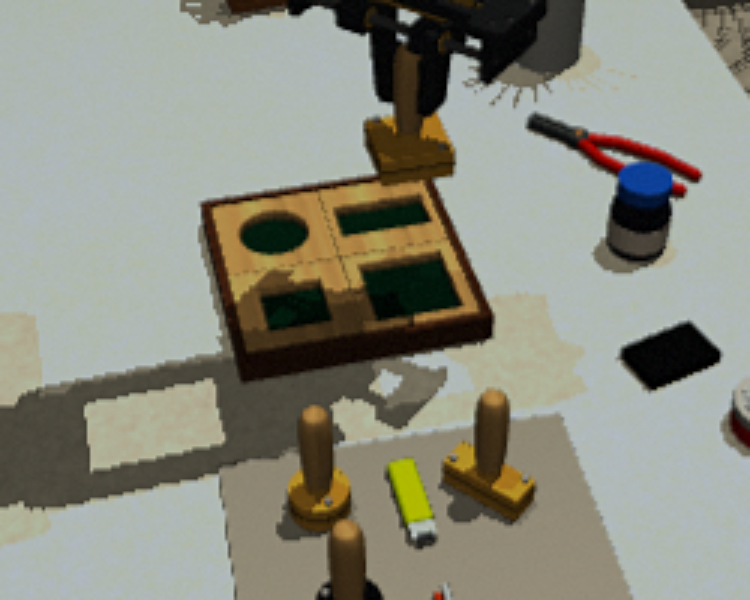

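The side crop shows the broad press hanging upright in the jaws at (405,130), above the tray, with the foot sides parallel to the recesses. I'll lower it now.

>>> carry_out([
  [[0.001,0,0.08,0,0,0],[0.001,0,0.16,0,0,0],[0.001,0,0.19,0,0,0],[0.001,0,0.21,0,0,0],[0.001,0,0.22,0,0,0],[0.001,0,0.228,0,0,0],[0.001,0,0.233,0,0,0],[0.001,0,0.233,0,0,0],[0.001,0,0.233,0,0,0]],
])

```text
clock: 5.78
tcp_pos: [0.5748, 0.1367, 0.0683]
tcp_rot: [[0.707, 0.708, 0.0], [0.708, -0.707, -0.0], [0.0, 0.0, -1.0]]
force: [-0.1, -0.4, -4.2]
width: 0.0234
finger_force: 25.0
```

```bash
python3 -c "
from h import *
cv2.imwrite('pics/s2.png',cv2.resize(env.capture('side')[110:230,220:380,::-1],None,fx=5,fy=5))
go((.5745,.136,.067,-45))"
```

```text
[-0.001, 0.0004, 0.002] [0.0002, -0.0, 0.0004]
```

View pics/s2.png

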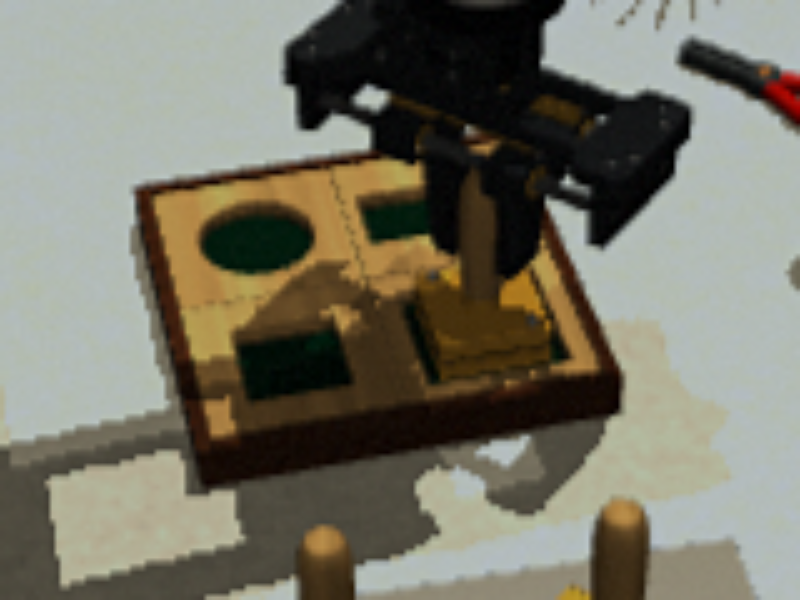

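The broad foot, (415–550, 270–375) in the crop, lies inside its recess just above the floor. I'll lower 2 mm more, release and lift.

>>> carry_out([
  [[0,0,0.002,0,0,0],[0,0,0.003,0,0,0],[0,0,0.003,0,0,0]],
])

```text
clock: 6.2
tcp_pos: [0.5747, 0.1366, 0.0663]
tcp_rot: [[0.707, 0.708, -0.0], [0.708, -0.707, -0.0], [-0.0, 0.0, -1.0]]
force: [0.4, -0.3, -1.2]
width: 0.0235
finger_force: 25.0
```

>>> carry_out([
  [[0,0,0,0,0,0],[0,0,0,0,0,0],[0,0,0,0,0,0],[0,0,0,0,0,0],[0,0,-0.08,0,0,0],[0,0,-0.16,0,0,0],[0,0,-0.22,0,0,0],[0,0,-0.22,0,0,0],[0,0,-0.22,0,0,0]],
], jaw=-0.3)

```text
clock: 7.32
tcp_pos: [0.574, 0.1366, 0.1972]
tcp_rot: [[0.707, 0.708, -0.002], [0.708, -0.707, -0.0], [-0.001, -0.001, -1.0]]
force: [0.3, -0.1, -0.9]
width: 0.0576
finger_force: 0.0
```

```bash
python3 -c "
from h import *
s=env.read_state();print(s['clock'],s['tcp_pos'],s['width'],s['finger_force'],s['force'])
go((.587,-.0845,.20,-90))"
```

```text
7.325 [0.574  0.1366 0.1972] 0.05758719204566053 0.0 [ 0.2583 -0.0737 -0.8977]
[-0.2454, 0.2757, -0.0047] [-0.0002, 0.001, 0.5004]
```

>>> carry_out([
  [[-0.245,0.276,-0.005,0,0.001,0.5],[-0.245,0.276,-0.005,0,0.001,0.5],[-0.245,0.276,-0.005,0,0.001,0.5],[-0.245,0.276,-0.005,0,0.001,0.5],[-0.245,0.276,-0.005,0,0.001,0.5],[-0.245,0.276,-0.005,0,0.001,0.5],[-0.245,0.276,-0.005,0,0.001,0.5],[-0.245,0.276,-0.005,0,0.001,0.5]],
])

```text
clock: 8.32
tcp_pos: [0.5878, -0.0832, 0.201]
tcp_rot: [[1.0, 0.003, 0.001], [0.003, -1.0, 0.001], [0.001, -0.001, -1.0]]
force: [1.3, 0.2, 0.4]
width: 0.0576
finger_force: 0.0
```

```bash
python3 -c "
from h import *
s=env.read_state();print(s['clock'],s['tcp_pos'],s['width'],s['finger_force'],s['force'])
go((.587,-.0845,.058,-90))
a=env.capture('top'); cv2.imwrite('pics/t1.png',a[:,:,::-1])"
```

```text
8.325 [ 0.5878 -0.0832  0.201 ] 0.05759621587066603 0.0 [1.3239 0.2317 0.4366]
[-0.0015, 0.0023, 0.2383] [-0.0004, -0.0005, 0.002]
```

>>> carry_out([
  [[-0.001,0.002,0.1,0,0,0],[-0.001,0.002,0.17,0,0,0],[-0.001,0.002,0.238,0,0,0],[-0.001,0.002,0.238,0,0,0],[-0.001,0.002,0.238,0,0,0],[-0.001,0.002,0.238,0,0,0]],
])

```text
clock: 9.12
tcp_pos: [0.5891, -0.086, 0.0608]
tcp_rot: [[1.0, 0.001, 0.005], [0.001, -1.0, -0.001], [0.005, 0.001, -1.0]]
force: [0.6, 0.4, 0.2]
width: 0.057
finger_force: 0.0
```

>>> carry_out([
  [[0,0,0,0,0,0],[0,0,0,0,0,0],[0,0,0,0,0,0],[0,0,0,0,0,0],[0,0,0,0,0,0],[0,0,0,0,0,0]],
], jaw=1)

```text
clock: 9.88
tcp_pos: [0.5874, -0.0855, 0.0584]
tcp_rot: [[1.0, 0.001, 0.001], [0.001, -1.0, 0.0], [0.001, -0.0, -1.0]]
force: [-0.7, 0.6, 1.6]
width: 0.0234
finger_force: 25.0
```

```bash
python3 -c "
from h import *
go((.571,.235,.21,-37.3))
a=cv2.imread('pics/t1.png'); cv2.imwrite('pics/t1c.png',cv2.resize(a[165:270,185:295],None,fx=5,fy=5))"
```

```text
[-0.0268, -0.5343, -0.2524] [0.0, -0.0008, -0.5851]
```

View pics/t1c.png

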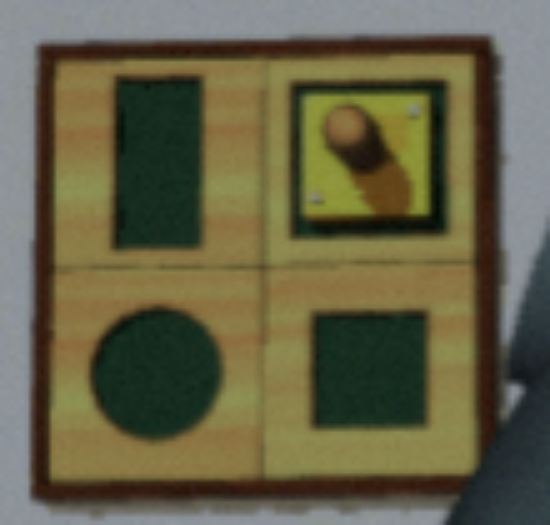

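The top crop shows the broad press, (303–432, 93–218), centred and square in its recess. The oblong press is now gripped, so I'll carry it over.

>>> carry_out([
  [[0,0,-0.09,0,0,0],[0,0,-0.18,0,0,0],[0,0,-0.25,0,0,0],[-0.003,-0.07,-0.25,0,0,-0.1],[-0.008,-0.15,-0.25,0,0,-0.2],[-0.012,-0.23,-0.25,0,0,-0.3],[-0.016,-0.32,-0.25,0,0,-0.4],[-0.02,-0.41,-0.25,0,0,-0.5],[-0.024,-0.49,-0.25,0,0,-0.585],[-0.027,-0.534,-0.25,0,0,-0.585],[-0.027,-0.534,-0.25,0,0,-0.585],[-0.027,-0.534,-0.25,0,0,-0.585]],
])

```text
clock: 11.38
tcp_pos: [0.5704, 0.2341, 0.2074]
tcp_rot: [[0.606, 0.795, -0.001], [0.795, -0.606, -0.001], [-0.001, -0.0, -1.0]]
force: [0.1, 0.2, -3.8]
width: 0.0234
finger_force: 25.0
```

```bash
python3 -c "
from h import *
s=env.read_state();print(s['clock'],s['tcp_pos'],s['width'],s['finger_force'],s['force'])
go((.571,.235,.067,-37.3))"
```

```text
11.375 [0.5704 0.2341 0.2074] 0.023404525267037273 24.99986283481121 [ 0.1425  0.1998 -3.7997]
[0.0019, -0.0001, 0.2341] [-0.0001, 0.0004, -0.0002]
```

>>> carry_out([
  [[0.001,0,0.08,0,0,0],[0.001,0,0.16,0,0,0],[0.001,0,0.18,0,0,0],[0.001,0,0.18,0,0,0],[0.001,0,0.18,0,0,0]],
])

```text
clock: 12.0
tcp_pos: [0.5732, 0.2353, 0.1029]
tcp_rot: [[0.607, 0.795, 0.005], [0.795, -0.607, 0.001], [0.004, 0.003, -1.0]]
force: [0.1, -1.1, -3.9]
width: 0.0233
finger_force: 25.0
```

```bash
python3 -c "
from h import *
cv2.imwrite('pics/s3.png',cv2.resize(env.capture('side')[110:230,220:380,::-1],None,fx=5,fy=5))
go((.571,.235,.0665,-37.3))"
```

```text
[-0.003, -0.0027, 0.0608] [0.0022, -0.0027, -0.0003]
```

View pics/s3.png

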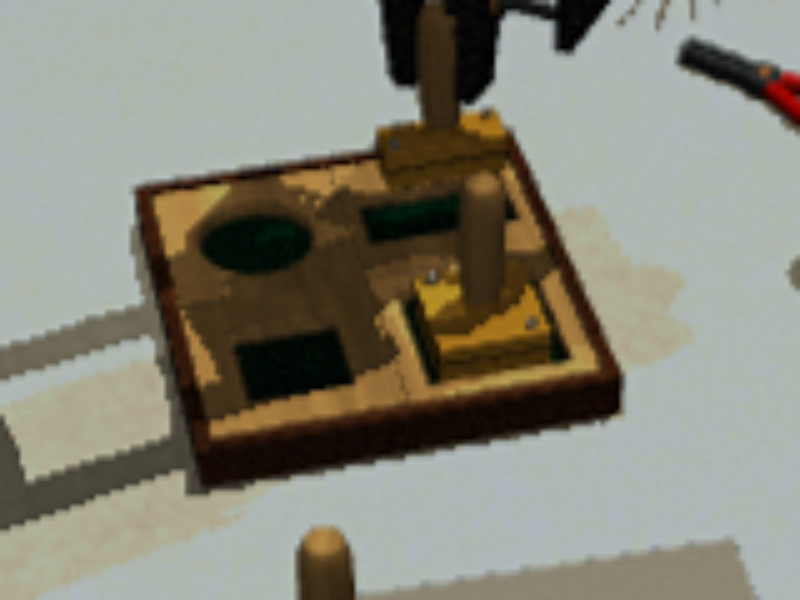

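The oblong foot, (380–508, 112–185), hangs parallel above its recess. Broad is still seated.

>>> carry_out([
  [[0,0,0.02,0,0,0],[0,0,0.035,0,0,0],[0,0,0.045,0,0,0],[0,0,0.052,0,0,0],[0,0,0.055,0,0,0],[0,0,0.055,0,0,0],[0,0,0.055,0,0,0]],
])

```text
clock: 12.92
tcp_pos: [0.5716, 0.2353, 0.0677]
tcp_rot: [[0.606, 0.795, 0.002], [0.795, -0.606, 0.0], [0.001, 0.001, -1.0]]
force: [0.8, -0.1, -3.8]
width: 0.0234
finger_force: 25.0
```

>>> carry_out([
  [[0,0,0,0,0,0],[0,0,0,0,0,0],[0,0,0,0,0,0],[0,0,0,0,0,0],[0,0,-0.08,0,0,0],[0,0,-0.16,0,0,0],[0,0,-0.22,0,0,0],[0,0,-0.22,0,0,0],[0,0,-0.22,0,0,0]],
], jaw=-0.3)

```text
clock: 14.05
tcp_pos: [0.5706, 0.2351, 0.1983]
tcp_rot: [[0.606, 0.795, -0.0], [0.795, -0.606, 0.0], [-0.0, -0.0, -1.0]]
force: [-0.0, 0.6, -0.2]
width: 0.0573
finger_force: 0.0
```

```bash
python3 -c "
from h import *
go((.4683,-.2690,.20,-45))"
```

```text
[-0.7716, 0.3737, -0.0028] [-0.0002, 0.0001, 0.0854]
```

>>> carry_out([
  [[-0.772,0.374,-0.003,0,0,0.085],[-0.772,0.374,-0.003,0,0,0.085],[-0.772,0.374,-0.003,0,0,0.085],[-0.772,0.374,-0.003,0,0,0.085],[-0.772,0.374,-0.003,0,0,0.085],[-0.772,0.374,-0.003,0,0,0.085],[-0.772,0.374,-0.003,0,0,0.085],[-0.772,0.374,-0.003,0,0,0.085],[-0.772,0.374,-0.003,0,0,0.085],[-0.772,0.374,-0.003,0,0,0.085],[-0.772,0.374,-0.003,0,0,0.085],[-0.772,0.374,-0.003,0,0,0.085]],
])

```text
clock: 15.55
tcp_pos: [0.4693, -0.2675, 0.2007]
tcp_rot: [[0.705, 0.709, 0.001], [0.709, -0.705, 0.001], [0.001, -0.0, -1.0]]
force: [0.3, 0.8, -0.4]
width: 0.0574
finger_force: 0.0
```

```bash
python3 -c "
from h import *
go((.4683,-.2690,.058,-45))
a=env.capture('top')[...,::-1]; cv2.imwrite('pics/t2.png',cv2.resize(a[160:290,180:470],None,fx=2.7,fy=2.7))"
```

```text
[-0.0033, 0.0006, 0.2378] [-0.0001, -0.0008, 0.0018]
```

View pics/t2.png

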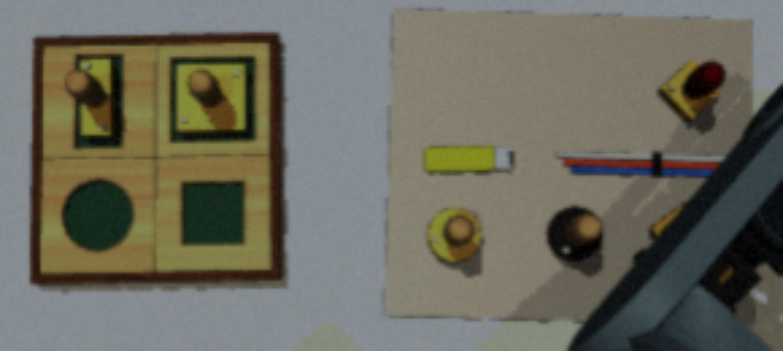

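Oblong at (95,97) and broad at (210,97) both sit squarely in their recesses. The red press at (690,85) and the graphite stamp at (578,233) have not moved. Next is the small square.

>>> carry_out([
  [[-0.002,0,0.1,0,0,0],[-0.002,0,0.17,0,0,0],[-0.002,0,0.238,0,0,0],[-0.002,0,0.238,0,0,0],[-0.002,0,0.238,0,0,0],[-0.002,0,0.238,0,0,0]],
])

```text
clock: 16.35
tcp_pos: [0.4696, -0.2709, 0.0604]
tcp_rot: [[0.706, 0.708, 0.004], [0.708, -0.706, -0.002], [0.001, 0.004, -1.0]]
force: [-0.2, -0.0, -0.3]
width: 0.0575
finger_force: 0.0
```

>>> carry_out([
  [[0,0,0,0,0,0],[0,0,0,0,0,0],[0,0,0,0,0,0],[0,0,0,0,0,0],[0,0,0,0,0,0],[0,0,0,0,0,0]],
], jaw=1)

```text
clock: 17.1
tcp_pos: [0.4681, -0.2699, 0.0582]
tcp_rot: [[0.707, 0.708, 0.001], [0.708, -0.707, 0.001], [0.001, 0.0, -1.0]]
force: [-2.0, 1.0, 2.7]
width: 0.0231
finger_force: 25.0
```

```bash
python3 -c "
from h import *
go((.476,.1325,.21,-84))"
```

```text
[0.4841, -0.4646, -0.2527] [-0.0001, -0.0006, 0.4337]
```

>>> carry_out([
  [[0,0,-0.09,0,0,0],[0,0,-0.18,0,0,0],[0,0,-0.252,0,0,0],[0,0,-0.252,0,0,0],[0.07,-0.067,-0.252,0,0,0.1],[0.14,-0.134,-0.252,0,0,0.2],[0.21,-0.201,-0.252,0,0,0.3],[0.28,-0.269,-0.252,0,0,0.4],[0.35,-0.336,-0.252,0,0,0.433],[0.42,-0.403,-0.252,0,0,0.433],[0.484,-0.465,-0.252,0,0,0.433],[0.484,-0.465,-0.252,0,0,0.433]],
])

```text
clock: 18.6
tcp_pos: [0.4737, 0.1359, 0.2065]
tcp_rot: [[0.994, 0.111, -0.004], [0.111, -0.994, 0.001], [-0.003, -0.001, -1.0]]
force: [0.2, -0.1, -4.0]
width: 0.0232
finger_force: 25.0
```

>>> carry_out([
  [[0,0,0,0,0,0],[0,0,0,0,0,0],[0,0,0,0,0,0]],
])

```text
clock: 18.98
tcp_pos: [0.4759, 0.1314, 0.2091]
tcp_rot: [[0.995, 0.104, 0.001], [0.104, -0.995, 0.0], [0.001, -0.0, -1.0]]
force: [-0.2, -0.2, -2.2]
width: 0.0232
finger_force: 25.0
```

```bash
python3 -c "
from h import *
go((.476,.1325,.067,-84))"
```

```text
[0.0001, -0.0018, 0.2369] [-0.0001, -0.0004, -0.0006]
```

>>> carry_out([
  [[0,-0.001,0.08,0,0,0],[0,-0.001,0.16,0,0,0],[0,-0.001,0.18,0,0,0],[0,-0.001,0.18,0,0,0],[0,-0.001,0.18,0,0,0]],
])

```text
clock: 19.6
tcp_pos: [0.4777, 0.1331, 0.1035]
tcp_rot: [[0.994, 0.105, 0.005], [0.105, -0.994, 0.0], [0.005, 0.0, -1.0]]
force: [0.1, 0.3, -3.1]
width: 0.0233
finger_force: 25.0
```

```bash
python3 -c "
from h import *
cv2.imwrite('pics/s4.png',cv2.resize(env.capture('side')[110:230,220:380,::-1],None,fx=5,fy=5))
go((.476,.1325,.0665,-84))"
```

```text
[-0.0032, 0.0008, 0.0617] [0.0, -0.0032, 0.0006]
```

View pics/s4.png

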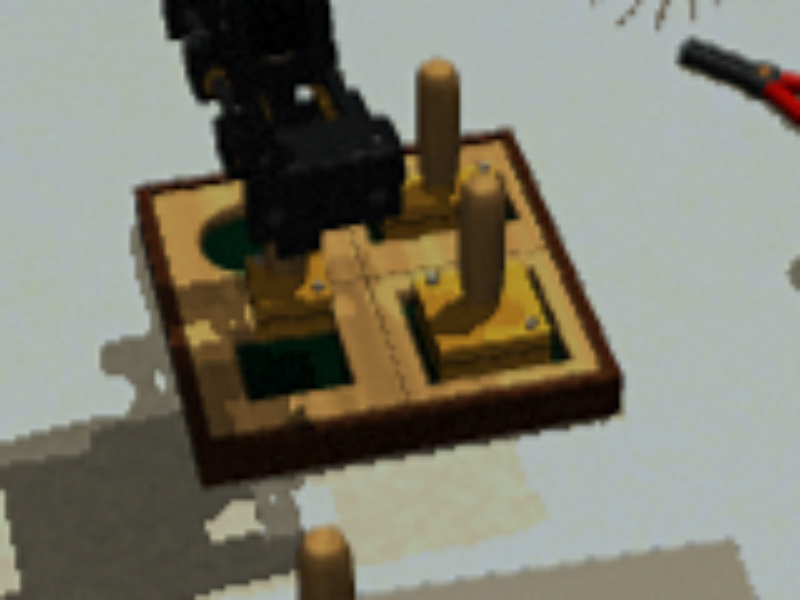

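The small square foot, (250–335, 255–335), hangs square above its recess. I'll lower and release it.

>>> carry_out([
  [[0,0,0.02,0,0,0],[0,0,0.035,0,0,0],[0,0,0.046,0,0,0],[0,0,0.053,0,0,0],[0,0,0.058,0,0,0],[0,0,0.058,0,0,0],[0,0,0.058,0,0,0],[0,0,0.058,0,0,0]],
])

```text
clock: 20.65
tcp_pos: [0.476, 0.1332, 0.0668]
tcp_rot: [[0.994, 0.106, 0.001], [0.106, -0.994, 0.0], [0.001, -0.0, -1.0]]
force: [0.9, 0.4, -3.2]
width: 0.0236
finger_force: 25.0
```

>>> carry_out([
  [[0,0,0,0,0,0],[0,0,0,0,0,0],[0,0,0,0,0,0],[0,0,0,0,0,0],[0,0,-0.08,0,0,0],[0,0,-0.16,0,0,0],[0,0,-0.22,0,0,0],[0,0,-0.22,0,0,0],[0,0,-0.22,0,0,0]],
], jaw=-0.3)

```text
clock: 21.78
tcp_pos: [0.4753, 0.1332, 0.1979]
tcp_rot: [[0.994, 0.106, 0.0], [0.106, -0.994, 0.0], [0.0, -0.0, -1.0]]
force: [-0.6, -0.2, -1.2]
width: 0.0574
finger_force: 0.0
```

```bash
python3 -c "
from h import *
go((.4622,-.0748,.20,-50))"
```

```text
[-0.0583, 0.3424, -0.0036] [-0.0002, -0.0001, -0.377]
```

>>> carry_out([
  [[-0.058,0.342,-0.004,0,0,-0.377],[-0.058,0.342,-0.004,0,0,-0.377],[-0.058,0.342,-0.004,0,0,-0.377],[-0.058,0.342,-0.004,0,0,-0.377],[-0.058,0.342,-0.004,0,0,-0.377],[-0.058,0.342,-0.004,0,0,-0.377],[-0.058,0.342,-0.004,0,0,-0.377],[-0.058,0.342,-0.004,0,0,-0.377]],
])

```text
clock: 22.78
tcp_pos: [0.4629, -0.0734, 0.2007]
tcp_rot: [[0.765, 0.644, 0.001], [0.644, -0.765, 0.001], [0.001, -0.0, -1.0]]
force: [-0.1, -0.6, -0.3]
width: 0.0572
finger_force: 0.0
```

```bash
python3 -c "
from h import *
go((.4622,-.0748,.058,-50))"
```

```text
[-0.0026, 0.0011, 0.2379] [-0.0001, -0.0006, 0.0009]
```

>>> carry_out([
  [[-0.001,0,0.1,0,0,0],[-0.001,0,0.17,0,0,0],[-0.001,0,0.238,0,0,0],[-0.001,0,0.238,0,0,0],[-0.001,0,0.238,0,0,0],[-0.001,0,0.238,0,0,0]],
])

```text
clock: 23.52
tcp_pos: [0.4642, -0.0753, 0.0602]
tcp_rot: [[0.766, 0.643, 0.005], [0.643, -0.766, -0.001], [0.003, 0.004, -1.0]]
force: [0.3, 0.1, -0.4]
width: 0.0571
finger_force: 0.0
```

>>> carry_out([
  [[0,0,0,0,0,0],[0,0,0,0,0,0],[0,0,0,0,0,0],[0,0,0,0,0,0],[0,0,0,0,0,0],[0,0,0,0,0,0]],
], jaw=1)

```text
clock: 24.28
tcp_pos: [0.4626, -0.0748, 0.0583]
tcp_rot: [[0.766, 0.643, 0.001], [0.643, -0.766, 0.0], [0.001, 0.0, -1.0]]
force: [-2.1, 1.4, 4.8]
width: 0.0234
finger_force: 25.0
```

```bash
python3 -c "
from h import *
go((.472,.231,.21,-50))"
```

```text
[0.3399, -0.3803, -0.2526] [0.0002, -0.0007, -0.0]
```

>>> carry_out([
  [[0,0,-0.09,0,0,0],[0,0,-0.18,0,0,0],[0,0,-0.252,0,0,0],[0.06,-0.067,-0.252,0,0,0],[0.12,-0.134,-0.252,0,0,0],[0.18,-0.201,-0.252,0,0,0],[0.24,-0.268,-0.252,0,0,0],[0.3,-0.336,-0.252,0,0,0],[0.34,-0.38,-0.252,0,0,0],[0.34,-0.38,-0.252,0,0,0],[0.34,-0.38,-0.252,0,0,0],[0.34,-0.38,-0.252,0,0,0]],
])

```text
clock: 25.78
tcp_pos: [0.4721, 0.2297, 0.2091]
tcp_rot: [[0.767, 0.642, 0.0], [0.642, -0.767, -0.0], [0.0, 0.0, -1.0]]
force: [-0.2, 0.5, -3.7]
width: 0.0233
finger_force: 25.0
```

```bash
python3 -c "
from h import *
go((.472,.231,.0665,-50))"
```

```text
[0.0012, -0.0018, 0.2377] [0.0002, -0.0002, -0.001]
```

>>> carry_out([
  [[0.001,-0.001,0.08,0,0,0],[0.001,-0.001,0.16,0,0,0],[0.001,-0.001,0.19,0,0,0],[0.001,-0.001,0.21,0,0,0],[0.001,-0.001,0.222,0,0,0],[0.001,-0.001,0.23,0,0,0],[0.001,-0.001,0.237,0,0,0],[0.001,-0.001,0.237,0,0,0],[0.001,-0.001,0.237,0,0,0],[0.001,-0.001,0.237,0,0,0]],
])

```text
clock: 27.02
tcp_pos: [0.4726, 0.2318, 0.0676]
tcp_rot: [[0.766, 0.643, 0.002], [0.643, -0.766, 0.0], [0.002, 0.001, -1.0]]
force: [0.5, -0.2, -3.7]
width: 0.0236
finger_force: 25.0
```

```bash
python3 -c "
from h import *
cv2.imwrite('pics/s5.png',cv2.resize(env.capture('side')[110:230,220:380,::-1],None,fx=5,fy=5))
go((.472,.231,.0665,-50))"
```

```text
[-0.0016, 0.0005, 0.0017] [0.0004, -0.0009, 0.0]
```

View pics/s5.png

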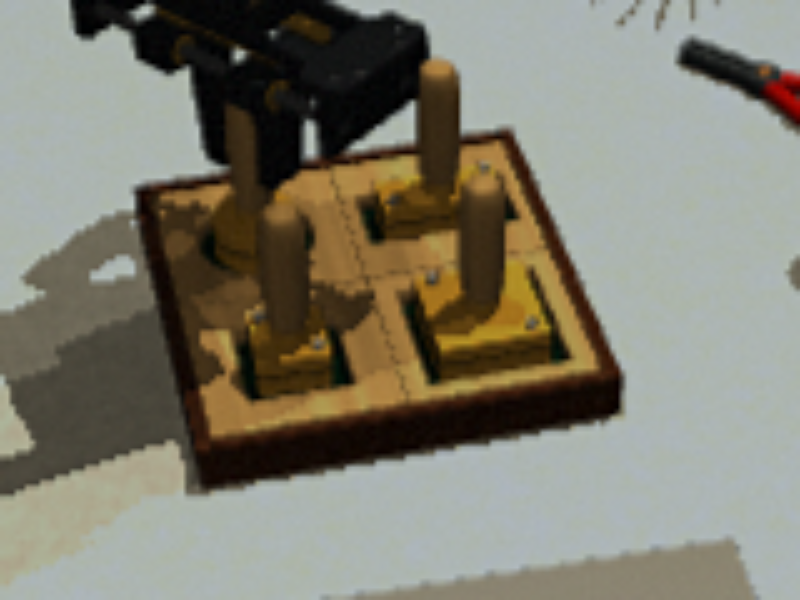

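The round foot at (250,235) is inside its recess. The other three presses are seated upright. I'll release, lift and move clear.

>>> carry_out([
  [[0,0,0,0,0,0],[0,0,0,0,0,0],[0,0,0,0,0,0],[0,0,0,0,0,0],[0,0,-0.08,0,0,0],[0,0,-0.16,0,0,0],[0,0,-0.24,0,0,0],[0,0,-0.3,0,0,0],[-0.1,-0.1,-0.3,0,0,0],[-0.14,-0.14,-0.3,0,0,0],[-0.14,-0.14,-0.3,0,0,0],[-0.14,-0.14,-0.3,0,0,0]],
], jaw=-0.3)

```text
clock: 28.58
tcp_pos: [0.3545, 0.2422, 0.2477]
tcp_rot: [[0.766, 0.643, 0.003], [0.643, -0.766, 0.001], [0.003, 0.001, -1.0]]
force: [0.4, -0.7, 0.0]
width: 0.0571
finger_force: 0.0
```

```bash
python3 -c "
from h import *
a=env.capture('top')[160:290,180:470,::-1]; b=env.capture('side')[120:340,220:420,::-1]
a=cv2.resize(a,None,fx=2,fy=2); b=cv2.resize(b,None,fx=1.5,fy=1.5)
c=np.zeros((600,600,3),np.uint8); c[:260,:580]=a; c[265:595,:300]=b; cv2.imwrite('pics/fin.png',c)"
```

```text
(no output)
```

View pics/fin.png

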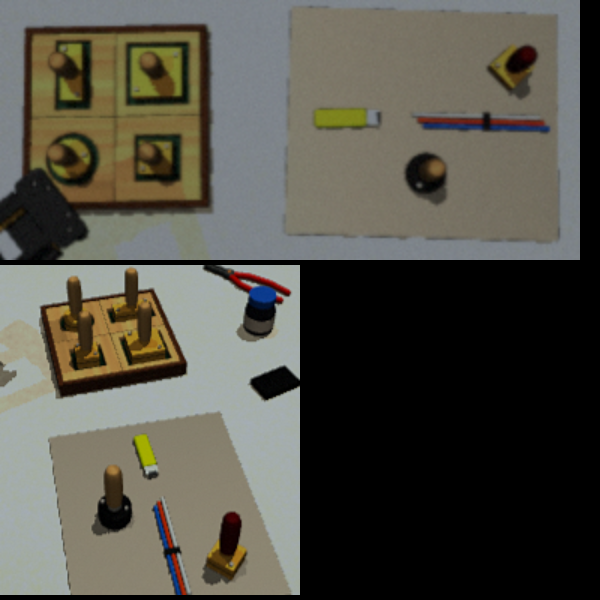

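The final views show all four presses upright in their recesses, at (72,75), (157,72), (73,158) and (157,158). The red press and graphite stamp are where they started, and the gripper is clear.

```bash
python3 -c "
from plant import env
print(env.job_done())"
```

```text
the job is handed in; nothing more can be done
None
```

All four pale-handled brass presses stand upright and seated in their own recesses, the red-handled press and graphite stamp show no movement in the final pictures, and the job was handed in at about 29 s (no verdict was returned).

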